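# Slide the reading ring over the orange-domed lamp

## Task

Take the test carriage by its blue handle and slide it along its rail until its black reading ring stands centred over the dome of the lamp that has the orange dome, then let go of it. Leave all three lamps standing where they are.

Things in the scene. Friction and masses are not known exactly. Their poses are not given: they have to be found in the camera images.
- carriage: Carriage on an aluminium rail. Origin: centre of its upright blue handle, 40 (x) x 28 (y) x 54 mm tall, 125 mm above the table, sides free. It slides only along its own level y axis (400 mm travel, about 4 N friction, stays where left) and starts near the +y end, lamps on its -y side. An arm holds a level black ring (72 mm, bore 62) centred 105 mm along +x, underside 100 mm above the table.
- lamp_orange: The lamp to read: housing 80 x 80 x 55 mm, grey below, white above, orange dome 42 mm across and 12 high on top. Origin: centre of its underside, z up. Stands loose (0.25 kg) on an 18 mm board, in any place of the row of three beside the rail, under the ring's path (15 mm clear). The ring is centred over it when its y in the carriage's frame is 0.
- lamp_white: Bystander: the same lamp with a white dome, in the same row. Origin at the centre of its underside.
- lamp_blue: Bystander: the same lamp with a blue dome, in the same row. Origin at the centre of its underside.
There are look-alikes about, which are no part of the job. What is shaped like the lamp_orange but red or turquoise is not meant.

How it is judged:
By the outcome, as a careful person would: the job done as asked, in the order asked, and still so for the second after the job is handed in, with the robot touching nothing.
It also fails if it takes over 38 s, if anything falls off the work surface, if the arm or the gripper's body presses on something with over 40 N, if the wrist force passes 120 N, or if a joint passes its speed limit or range.

## Robot

A 6-joint arm with a two-finger parallel gripper is mounted at the origin on the work surface. World frame = base frame: x ahead of the robot, y to its left, z up, the work surface at z = 0. Lengths are in mm, angles in rad, forces in N, time in s.
With the tool pointing down it reaches from about 325 to 900 mm from the base axis. Payload 3.5 kg.
Tool frame: the origin (TCP) lies between the finger pads; the fingertips stand 25 mm ahead of it and the grasp point (between the pads) lies 6 mm ahead of it; z points along the fingers, y is the line along which they close (so a half turn about z gives the same grasp; the last joint's range is limited). The gripper opens to 85 mm and grips with 20 to 120 N. Pads are 22 mm wide; open, the fingers measure 114 mm over their backs; the gripper's body (76 mm by 85 mm) begins 54 mm behind the grasp point. The pads swing forward as they close: fully open they stand 13 mm farther back than shut.
Start: joints at [-1.235, 0.276, -0.026, 1.268, 0, 1.467], TCP at [265.521, -565.792, 256.313] pointing down, gripper open.
Joint ranges: [-3.12, 3.12], [-0.85, 1.88], [-1.08, 1.24], [-1.95, 2.15], [-1.57, 1.53], [-3.14, 3.14]. Speed limits (rad/s): [2.57, 2.57, 3.14, 3.14, 3.14, 3.14].

## Interface

Orientations are given as a unit quaternion [x, y, z, w].
In Python, from plant import * gives the robot as it stands.
- The arm moves only by the shell command python3 -m jog 'ROWS' [FORCE]. ROWS is JSON, a list of rows, each a list of 3 entries, a list of its own where there are three numbers: the shift along the tool's x, y, z in mm, then the turn, a rotation vector about the tool's x, y, z in degrees, then the finger opening in mm, from 0 to 85.4. In form: [[[x, y, z], [ax, ay, az], claw], ...]. A call has 1 to 5 rows; each row is the pose to reach, as a shift and turn from the pose commanded when the call began, along the tool's axes at that moment; what a row does not reach only later rows make up. A row lasts 1/12 s, in which the tool goes at most 41.7 mm and 7.16 degrees, less where a joint would pass 70% of its speed; a pose out of reach is approached as far as the arm can. A call with a gripper value outside its range is refused whole. The fingers move at their own pace and stop on an object; FORCE is the grip in N (left out, the last holds). Time passes only in rows, so rows that repeat a pose let the fingers close. It gives the time, the measured TCP pose, the force, the opening and the grip force at its end, in the units of the state.
- sense(): the state, without advancing time (a new reading comes with each control period).
- grab_frame(name): name is "scene" or "top"; returns a dict with "pixels" (400x640x3 uint8, red, green, blue), "camera_matrix" (3x3 intrinsics, pixels), "D" ([k1, k2, p1, p2, k3] as OpenCV has them; the pictures are not rectified), "cam_to_world" (4x4, takes a point from camera to world coordinates). Camera axes: x right, y down, z forward; pixel columns grow to the right and rows downward; lengths in mm; the calibration is good to about 2 mm. A picture is of the moment at which its call begins. There is no depth.
- finish_job(): hands the job in; it is judged then, once.
Trained networks look in a picture, given as the dict that the camera call returned (one of the last four; its "shot" number tells which), for a name from the list of things; names that differ only in an ending like _2 or _b are one class to them, and where a whole thing is asked for, a point or a joint stands for the part that bears it (a point fixed in the world has none). Each returns a list of dicts, best first, with "conf" (0 to 1); they miss things now and then, are a little off and sometimes report something else, mostly with a low value. They report only what shows in the picture. A call takes as long as a camera call. They do not tell look-alikes from the thing itself.
- boxes_of(picture, target): "at" ([column, row] as shares, 0 to 1, of the picture: columns of its width, rows of its height, amid what is visible of it).
The state is a dict: "t": time; "joint_positions": joint angles; "dq": joint speeds; "joint_torque": joint torques, N m; "tool_pos": TCP position; "tool_rot": TCP orientation; "force": force on the tool from outside, world axes, zero at the start; "moment": the same for the moment, N m; "gripper_width": finger opening in mm; "grasp_force": force on a finger pad.
Only numpy, scipy, OpenCV 4.12 (cv2) and the standard library are available. Lean on these libraries where they do the work, as an engineer would, in place of code of your own. Each camera call takes 0.05 s, during which the arm holds its last target. There are 200 camera calls.

## Working session

There is one attempt and no reset: what is moved stays moved. The work goes in short steps, Python scripts to look and compute and a shell command to move; the robot and the scene stay as the last step left them, time stands still between calls to the robot, and variables do not carry over. Pictures are saved under pics/ and viewed, at most 10 in all, crops included, and the job is handed in when it is done.

```bash
mkdir -p pics; ls; python3 - <<'E'
from plant import *
import cv2
s=sense();print(s)
for n in ("scene","top"):
    f=grab_frame(n);cv2.imwrite(f"pics/{n}0.png",f["pixels"][:,:,::-1])
    print(n,f["camera_matrix"],f["D"],f["cam_to_world"])
    for t in("carriage","lamp_orange","lamp_white","lamp_blue"):
        print(t,[(round(d["conf"],2),round(d["at"][0]*640),round(d["at"][1]*400)) for d in boxes_of(f,t)])
E
```

```text
pics
{'t': 0.0, 'joint_positions': array([-1.23540345e+00,  2.77172897e-01, -2.78849359e-02,  1.26799514e+00,
        1.15506293e-05,  1.46741013e+00]), 'dq': array([ 0.00056793,  0.00034307, -0.00069588,  0.00209332,  0.00038505,
       -0.00056075]), 'joint_torque': array([-2.92911473e-04, -4.45502758e+01,  2.95208430e+01,  1.64153060e-02,
       -2.05304023e-04,  9.89753559e-07]), 'tool_pos': array([ 265.28478625, -565.10976435,  255.1329501 ]), 'tool_rot': array([ 9.76029870e-01,  2.17633684e-01, -1.24859480e-04, -1.12140903e-03]), 'force': array([ 0.66589781, -1.2166483 ,  0.69236384]), 'moment': array([-0.02662346,  0.0255702 ,  0.02696053]), 'grasp_force': 0.0, 'gripper_width': 85.47937927111118}
scene [[469.42045542   0.         317.07035647]
 [  0.         469.42045542 201.79784635]
 [  0.           0.           1.        ]] [-0.10315781  0.          0.          0.          0.        ] [[ 2.61746963e-01  6.35877085e-01 -7.26050177e-01  1.45062799e+03]
 [ 9.65043808e-01 -1.62006926e-01  2.06019913e-01 -2.86775293e+02]
 [ 1.33781846e-02 -7.54595314e-01 -6.56054065e-01  8.48457
[... 193 characters left out ...]
, 288, 207)]
lamp_white [(0.65, 331, 201)]
lamp_blue [(0.83, 239, 219)]
top [[414.9789457    0.         317.21624722]
 [  0.         414.9789457  202.5920634 ]
 [  0.           0.           1.        ]] [-0.0475651  0.         0.         0.         0.       ] [[-5.33646311e-05 -9.90698100e-01  1.36078180e-01  5.17474292e+02]
 [-9.99882153e-01 -2.03617827e-03 -1.52162256e-02 -3.11024868e+01]
 [ 1.53517652e-02 -1.36062956e-01 -9.90581241e-01  9.39328795e+02]
 [ 0.00000000e+00  0.00000000e+00  0.00000000e+00  1.00000000e+00]]
carriage [(0.61, 239, 266)]
lamp_orange [(0.97, 447, 167), (0.95, 379, 161), (0.88, 347, 232), (0.67, 255, 157)]
lamp_white [(0.76, 297, 230)]
lamp_blue [(0.86, 406, 235)]
```

View pics/scene0.png

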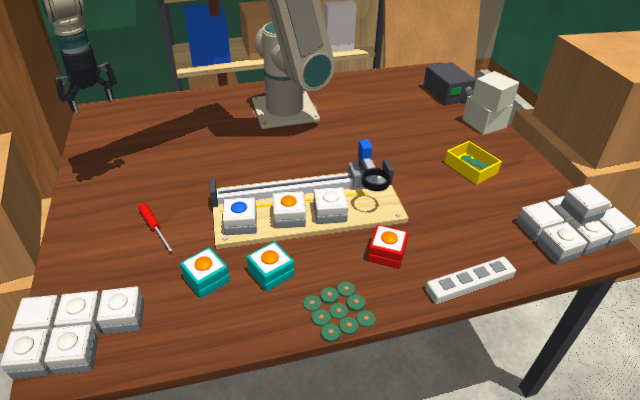

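View pics/top0.png

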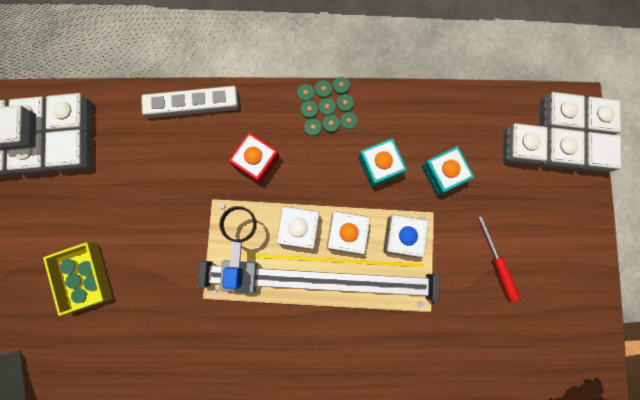

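The scene picture shows the carriage's blue handle at (365,150), its ring at (375,179), and on the board the blue (239,208), orange (289,201) and white (331,198) lamps. In the top view the handle is at (232,278), the ring at (238,224) and the orange dome at (349,233).
Orange-dome candidates in the top view are (349,233), (384,160) and (451,169) turquoise, and (253,156) red. The grey/white lamp at (349,233), in the row on the board beside the rail, fits. I'll confirm it in a crop.

```bash
cat > h.py <<'E'
from plant import *
import cv2, numpy as np
from scipy.spatial.transform import Rotation as R
def atz(f,px,z):
    p=cv2.undistortPoints(np.array([[px]],float),f["camera_matrix"],np.array(f["D"]))[0,0]
    T=f["cam_to_world"];d=T[:3,:3]@[p[0],p[1],1];o=T[:3,3]
    return (o+d*(z-o[2])/d[2])
def tri(f,a,g,b):
    A=[];B=[]
    for F,px in((f,a),(g,b)):
        q0=atz(F,px,0);d=q0-F["cam_to_world"][:3,3];d/=np.linalg.norm(d);P=np.eye(3)-np.outer(d,d);A.append(P);B.append(P@q0)
    return np.linalg.lstsq(np.vstack(A),np.hstack(B),rcond=None)[0]
def blob(f,kind,x0,y0,x1,y1):
    c=f["pixels"][y0:y1,x0:x1];h=cv2.cvtColor(c,cv2.COLOR_RGB2HSV).astype(int);H,S,V=h[...,0],h[...,1],h[...,2]
    m={"blue":(H>100)&(H<130)&(S>140)&(V>60),"orange":(H>5)&(H<20)&(S>190)&(V>140),"black":(V<50)}[kind]
    n,l,st,ce=cv2.connectedComponentsWithStats(m.astype(np.uint8))
    i=1+np.argmax(st[1:,4]);ys,xs=np.where(l==i)
    hull=cv2.convexHull(np.c_[xs,ys].astype(np.int32));M=cv2.moments(hull)
    return np.array([M["m10"]/M["m00"]+x0,M["m01"]/M["m00"]+y0]),st[i]+[x0,y0,0,0,0]
E
python3 - <<'E'
from h import *
t=grab_frame("top");s=grab_frame("scene")
bt,b1=blob(t,"blue",215,255,255,300);bs,b2=blob(s,"blue",350,135,380,170)
ot,o1=blob(t,"orange",330,215,370,252);os_,o2=blob(s,"orange",275,190,303,212)
rt,r1=blob(t,"black",215,203,262,246)
rs,r2=blob(s,"black",358,164,387,194)
print(bt,b1,bs,b2);print(ot,o1,os_,o2);print(rt,r1,rs,r2)
print("handle tri",tri(t,bt,s,bs),"top@152",atz(t,bt,150))
print("dome tri",tri(t,ot,s,os_),"top@80",atz(t,ot,79),"scene",atz(s,os_,79))
print("ring tri",tri(t,rt,s,rs),atz(t,rt,104),atz(s,rs,104))
for nm,p in (("capL",(204,275)),("capR",(434,288))): print(nm,atz(t,p,60))
for nm,p in (("board",(212,200)),("board",(434,212)),("b",(204,298)),("b",(431,311))): print(nm,atz(t,p,18))
c=cv2.resize(t["pixels"][190:320,190:450],(780,390),interpolation=cv2.INTER_CUBIC)
cv2.imwrite("pics/crop1.png",c[:,:,::-1])
E
```

```text
[231.79735683 277.72638277] [223 268  19  21 361] [364.19971871 150.5281294 ] [358 140  14  24 233]
[348.82063125 232.12702079] [341 224  17  17 238] [288.02843602 200.54660348] [281 196  15  10 105]
[229.12175325 220.07792208] [221 208  21  30  73] [375.10740013 177.92992796] [362 164  25  27 341]
handle tri [481.98922789 119.19536636 128.06376489] top@152 [483.42773197 116.90282152 150.        ]
dome tri [ 573.64963089 -111.97643351   75.94936858] top@80 [ 573.90022263 -109.93708488   79.        ] scene [ 576.50827389 -114.37868222   79.        ]
ring tri [591.71176367 119.88234515 119.68202288] [596.23696745 133.88814701 104.        ] [573.14734035 116.67001963 104.        ]
capL [484.97769423 192.12842183  60.        ]
capR [ 457.63176957 -290.01231059   60.        ]
board [649.41854069 190.59460644  18.        ]
board [ 623.18755647 -308.36463631   18.        ]
b [433.90897927 201.22218996  18.        ]
b [ 405.21094963 -294.14307539   18.        ]
```

View pics/crop1.png

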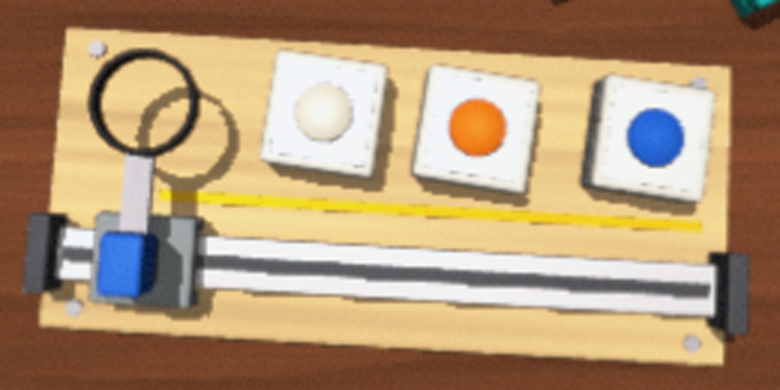

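The crop confirms it: the grey/white orange-dome lamp is the middle one on the board (crop 477,127), and the ring is at (145,103). The rail's yaw is about -3.2°.

```bash
cat >> h.py <<'E'
YAW=np.radians(-3.2);X=np.array([np.cos(YAW),np.sin(YAW)]);Y=np.array([-X[1],X[0]])
def ringfit(f,x0,y0,x1,y1):
    c=f["pixels"][y0:y1,x0:x1].max(2);c=cv2.resize(c,None,fx=4,fy=4,interpolation=cv2.INTER_CUBIC)
    m=(c<60).astype(np.uint8);n,l,st,_=cv2.connectedComponentsWithStats(m);i=1+np.argmax(st[1:,4])
    ys,xs=np.where(l==i);e=cv2.fitEllipse(cv2.convexHull(np.c_[xs,ys].astype(np.int32)))
    return (np.array(e[0])+.5)/4-.5+[x0,y0],np.array(e[1])/4
def go(p):
    s=sense();r=R.from_quat(s["tool_rot"])
    tgt=R.from_euler("z",YAW+np.pi)*R.from_euler("x",np.pi)
    print("t",s["t"],"pos",s["tool_pos"].round(1),"shift",r.inv().apply(np.array(p)-s["tool_pos"]).round(1),"turn",np.degrees((r.inv()*tgt).as_rotvec()).round(1))
E
python3 - <<'E'
from h import *
t=grab_frame("top")
r,ax=ringfit(t,216,203,260,244);o,_=blob(t,"orange",330,215,370,252)
P=atz(t,r,104)[:2];D=atz(t,o,80)[:2]
print("ring",r,ax,P,"handle",P-105*X,"slide along Y",(D-P)@Y,"across",(D-P)@X)
h=P-105*X
go([*h,250])
E
```

```text
ring [237.72154617 224.01809311] [34.37670898 35.69801712] [588.30414601 116.31620966] handle [483.46786577 122.17746769] slide along Y -226.61673189313353 across -1.8222641597759703
t 0.65 pos [ 265.5 -565.8  256.3] shift [ 489.6 -530.2    6.3] turn [   0.     0.  -151.7]
```

```bash
python3 -m jog '[[[27,-29,0],[0,0,-7],60],[[54,-58,0],[0,0,-14],60],[[81,-88,0],[0,0,-21],60],[[108,-117,0],[0,0,-28],60],[[135,-146,0],[0,0,-35],60]]' 40; python3 -c "
from h import *
go([482.5,121,250])"
```

```text
t: 1.07
tool_pos: [325.9, -374.6, 256.3]
tool_rot: [0.864, 0.503, 0.0, 0.0]
force: [0.1, 0.2, 0.6]
gripper_width: 59.7
grasp_force: 0.0
t 1.0667 pos [ 325.9 -374.6  256.3] shift [ 508.4 -108.2    6.3] turn [   0.     0.  -116.4]
```

```bash
python3 -m jog '[[[39,-8,0],[0,0,-7],60],[[78,-17,0],[0,0,-14],60],[[117,-25,0],[0,0,-21],60],[[157,-33,0],[0,0,-28],60],[[196,-42,0],[0,0,-35],60]]'; python3 -c "
from h import *
go([482.5,121,250])"
```

```text
t: 1.48
tool_pos: [387.2, -183.6, 256.7]
tool_rot: [0.673, 0.74, 0.0, 0.001]
force: [-0.8, -0.3, 0.5]
gripper_width: 60.0
grasp_force: 0.0
t 1.4833 pos [ 387.2 -183.6  256.7] shift [294.2 123.9   6.6] turn [  0.    0.1 -81.3]
```

```bash
python3 -m jog '[[[37,16,0],[0,0,-7],60],[[74,31,0],[0,0,-14],60],[[111,46,0],[0,0,-21],60],[[148,62,0],[0,0,-28],60],[[185,78,0],[0,0,-35],60]]'; python3 -c "
from h import *
go([482.5,121,250])"
```

```text
t: 1.9
tool_pos: [448.2, 7.9, 256.8]
tool_rot: [0.419, 0.908, 0.0, 0.001]
force: [0.9, 0.1, 0.2]
gripper_width: 59.8
grasp_force: 0.0
t 1.9 pos [448.2   7.9 256.8] shift [63.8 99.5  6.8] turn [  0.    0.1 -46.3]
```

```bash
python3 -m jog '[[[16,25,0],[0,0,-7],60],[[32,50,2],[0,0,-14],60],[[48,75,4],[0,0,-21],60],[[64,99,6],[0,0,-28],60],[[64,99,6],[0,0,-35],60]]' && python3 -m jog '[[[0,0,0],[0,0,-7],60],[[0,0,0],[0,0,-11.3],60],[[0,0,0],[0,0,-11.3],60],[[0,0,0],[0,0,-11.3],60]]'; python3 - <<'E'
from h import *
go([482.5,121,250])
s=grab_frame("scene");t=grab_frame("top")
a=s["pixels"][80:240,250:450];b=t["pixels"][190:320,190:350]
c=np.hstack([cv2.resize(a,(400,320)),cv2.resize(b,(394,320))])
cv2.imwrite("pics/pre.png",c[:,:,::-1])
E
```

```text
t: 2.32
tool_pos: [483.5, 122.5, 250.2]
tool_rot: [0.124, 0.992, 0.001, 0.001]
force: [-0.1, -0.6, 0.8]
gripper_width: 60.2
grasp_force: 0.0
t: 2.65
tool_pos: [482.4, 118.7, 250.4]
tool_rot: [0.032, 0.999, 0.0, 0.0]
force: [0.8, 0.9, -0.3]
gripper_width: 60.1
grasp_force: 0.0
t 2.65 pos [482.4 118.7 250.4] shift [0.1 2.3 0.4] turn [ 0.   0.  -0.5]
```

View pics/pre.png

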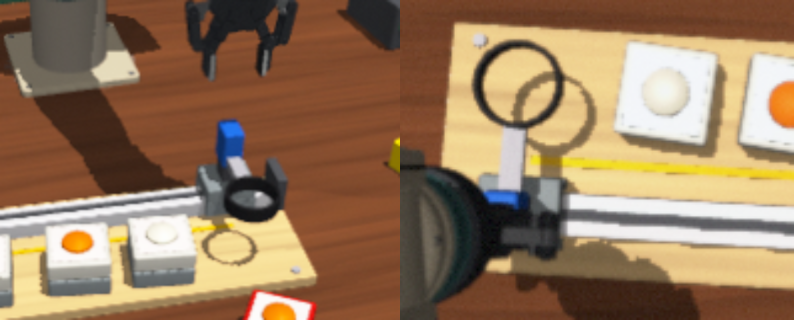

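The picture shows the open gripper above the blue handle (left crop 230,140), with its fingers straddling it along y. Next I descend to about z 136.

```bash
python3 -m jog '[[[0,2,25],[0,0,-0.5],60],[[0,2,50],[0,0,-0.5],60],[[0,2,75],[0,0,-0.5],60],[[0,2,98],[0,0,-0.5],60],[[0,2,114],[0,0,-0.5],60]]' ; python3 -m jog '[[[0,0,0],[0,0,0],60],[[0,0,0],[0,0,0],40],[[0,0,0],[0,0,0],30],[[0,0,0],[0,0,0],20],[[0,0,0],[0,0,0],10]]' 40; python3 -m jog '[[[0,0,0],[0,0,0],10],[[0,0,0],[0,0,0],10],[[0,0,0],[0,0,0],10]]' 40
```

```text
t: 3.17
tool_pos: [481.3, 120.2, 134.3]
tool_rot: [0.028, 1.0, -0.0, -0.001]
force: [0.3, 0.5, 0.0]
gripper_width: 60.0
grasp_force: 0.0
t: 3.58
tool_pos: [483.8, 120.5, 138.0]
tool_rot: [0.027, 1.0, -0.0, 0.002]
force: [-0.9, -0.9, 2.8]
gripper_width: 27.5
grasp_force: 42.1
t: 3.83
tool_pos: [483.8, 120.5, 138.0]
tool_rot: [0.027, 1.0, -0.0, 0.002]
force: [-1.1, -2.1, 6.3]
gripper_width: 27.4
grasp_force: 42.6
```

```bash
python3 -m jog '[[[0,-8,0],[0,0,0],10],[[0,-20,0],[0,0,0],10],[[0,-35,0],[0,0,0],10],[[0,-50,0],[0,0,0],10],[[0,-60,0],[0,0,0],10]]'; python3 - <<'E'
from h import *
s=sense();print(s["force"],s["moment"]);r=R.from_quat(s["tool_rot"]);print(r.as_matrix()[:,1])
E
```

```text
t: 4.25
tool_pos: [480.4, 61.0, 138.0]
tool_rot: [0.027, 1.0, 0.001, 0.001]
force: [-0.5, 5.2, 6.3]
gripper_width: 27.8
grasp_force: 42.7
[-0.46195992  5.23099067  6.27810179] [ 0.32985055  0.28636315 -0.27093567]
[0.05356995 0.99856086 0.00254484]
```

Lateral forces are small, so the direction is good. I'll go on another 140 mm.

```bash
python3 -m jog '[[[0,-14,0],[0,0,0],10],[[0,-29,0],[0,0,0],10],[[0,-44,0],[0,0,0],10],[[0,-60,0],[0,0,0],10],[[0,-75,0],[0,0,0],10]]'; python3 -m jog '[[[0,-16,0],[0,0,0],10],[[0,-32,0],[0,0,0],10],[[0,-47,0],[0,0,0],10],[[0,-60,0],[0,0,0],10],[[0,-70,0],[0,0,0],10]]';  python3 -m jog '[[[0,0,0],[0,0,0],10],[[0,0,0],[0,0,0],10]]'; python3 - <<'E'
from h import *
s=sense();print(s["force"])
t=grab_frame("top")
c=t["pixels"][190:320,260:420]
cv2.imwrite("pics/m1.png",cv2.resize(c,(640,520),interpolation=cv2.INTER_CUBIC)[:,:,::-1])
E
```

```text
t: 4.67
tool_pos: [476.0, -13.8, 138.0]
tool_rot: [0.027, 1.0, 0.001, 0.001]
force: [-1.7, 5.4, 7.6]
gripper_width: 27.9
grasp_force: 43.0
t: 5.08
tool_pos: [471.9, -84.1, 138.0]
tool_rot: [0.027, 1.0, 0.001, 0.001]
force: [-3.4, 4.0, 9.9]
gripper_width: 27.9
grasp_force: 43.1
t: 5.25
tool_pos: [471.8, -85.5, 138.0]
tool_rot: [0.028, 1.0, -0.001, 0.0]
force: [-4.4, -3.7, 9.1]
gripper_width: 27.6
grasp_force: 42.9
[-4.44281918 -3.65104467  9.0913614 ]
```

View pics/m1.png

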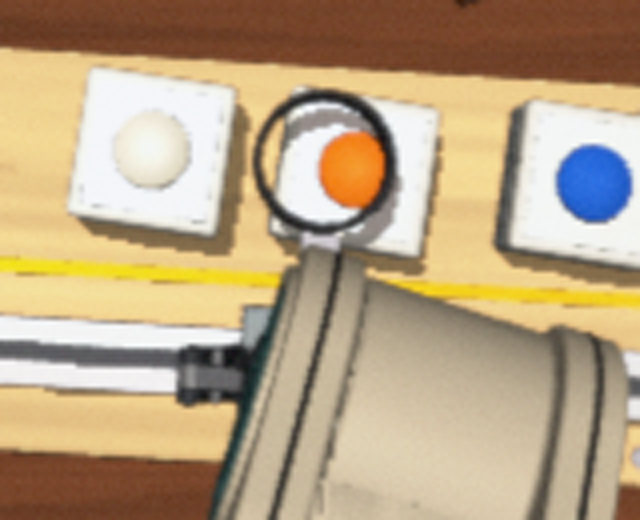

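The ring (crop 325,160) is just short of the dome (355,170), and the lamp has not moved. I'll measure what is left.

```bash
python3 - <<'E'
from h import *
t=grab_frame("top")
r,ax=ringfit(t,320,208,364,247)
D=atz(t,[348.82,232.13],80)[:2];P=atz(t,r,104)[:2];print(r,ax,P,D,(D-P)@Y,(D-P)@X)
s=grab_frame("scene");o,_=blob(s,"orange",275,190,303,212);print(o)
E
```

```text
[341.38915634 229.32733536] [31.96036148 34.05807877] [577.89990521 -92.68818193] [ 573.8284569  -109.84407905] -17.356421408358752 -3.1074319636293044
[287.04136253 201.8053528 ]
```

```bash
python3 -m jog '[[[0,-6,0],[0,0,0],10],[[0,-12,0],[0,0,0],10],[[0,-18,0],[0,0,0],10],[[0,-18,0],[0,0,0],10],[[0,-18,0],[0,0,0],10]]'; python3 - <<'E'
from h import *
t=grab_frame("top");s=grab_frame("scene")
r,ax=ringfit(t,328,208,372,250);o,b=blob(t,"orange",330,215,370,252)
for z in(104,108):
  P=atz(t,r,z)[:2]
  for zd in (74,80):
    D=atz(t,o,zd)[:2];print(r,ax,o,b[:4],(D-P)@Y,(D-P)@X)
a=s["pixels"][160:240,220:360];b=t["pixels"][195:275,300:440]
c=np.vstack([cv2.resize(x,(525,300),interpolation=cv2.INTER_CUBIC) for x in(a,b)])
cv2.imwrite("pics/m2.png",c[:,:,::-1])
E
```

```text
t: 5.82
tool_pos: [470.8, -102.5, 138.0]
tool_rot: [0.027, 1.0, -0.0, 0.0]
force: [-4.3, -0.4, 8.2]
gripper_width: 27.4
grasp_force: 43.0
[350.64094734 229.87067223] [31.02499199 34.08973312] [348.75      232.0733945] [341 224  17  17] 0.9821792753163431 -2.5332045516510306
[350.64094734 229.87067223] [31.02499199 34.08973312] [348.75      232.0733945] [341 224  17  17] 1.5080952185450816 -2.957518514565908
[350.64094734 229.87067223] [31.02499199 34.08973312] [348.75      232.0733945] [341 224  17  17] 0.614273617217942 -2.22803903292972
[350.64094734 229.87067223] [31.02499199 34.08973312] [348.75      232.0733945] [341 224  17  17] 1.1401895604466805 -2.6523529958445975
```

View pics/m2.png

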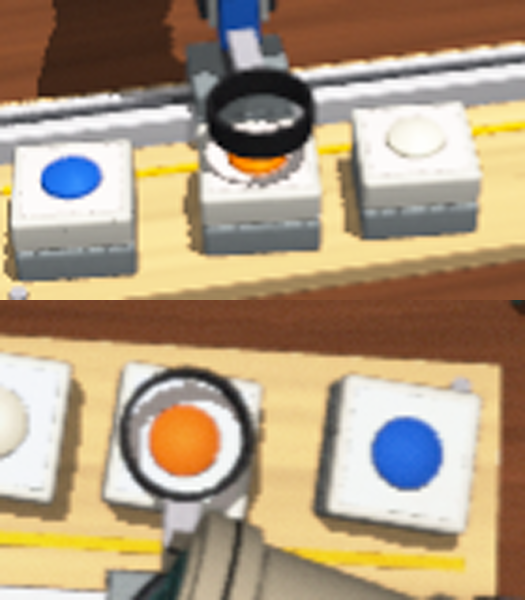

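```bash
python3 - <<'E'
from h import *
from scipy.optimize import minimize
t=grab_frame("top")
def render_fit(img,c0,z):
    # slide a projected ring (outer r36, bore r31) over the picture, minimise mean brightness under it
    g=cv2.GaussianBlur(img.max(2).astype(np.float32),(0,0),.6)
    a=np.linspace(0,2*np.pi,120,endpoint=False);T=np.linalg.inv(t["cam_to_world"]);K=t["camera_matrix"];D=np.array(t["D"])
    def cost(p):
        q=np.c_[p[0]+33.5*np.cos(a),p[1]+33.5*np.sin(a),np.full(120,z)]
        uv=cv2.projectPoints(q,cv2.Rodrigues(T[:3,:3])[0],T[:3,3],K,D)[0][:,0].astype(np.float32)
        v=cv2.remap(g,uv[None,:,0],uv[None,:,1],cv2.INTER_CUBIC)[0]
        return np.minimum(v,150).mean()
    best=min(((cost([c0[0]+i,c0[1]+j]),c0[0]+i,c0[1]+j) for i in np.arange(-8,8.1,.5) for j in np.arange(-8,8.1,.5)))
    r=minimize(cost,best[1:],method="Nelder-Mead");return r.x,r.fun
old=cv2.imread("pics/top0.png")
o,_=blob(t,"orange",330,215,370,252)
for z,zd in((104,77),(107,77)):
    p0,f0=render_fit(old,(588,117),z);p,f=render_fit(t["pixels"],(577,-110),z);D=atz(t,o,zd)[:2]
    print(z,p0,f0,p,f,"moved",(p-p0)@Y,(p-p0)@X,"left",(D-p)@Y,(D-p)@X)
E
```

```text
104 [588.40208269 115.83359203] 49.713218688964844 [ 575.2760684  -108.02304236] 63.68082046508789 moved -224.24030297615988 -0.6095334999353598 left -2.0273763589529805 -0.9732540559907191
107 [588.20057391 115.31152575] 50.19198226928711 [ 575.01957898 -107.78506613] 63.72398376464844 moved -223.4845146521987 -0.706855129868534 left -2.2506639020851216 -0.7038803702656732
```

The template fit agrees with the arm's travel (223.5 against 223.3 mm), and about 2 mm is left.

```bash
python3 -m jog '[[[0,-1,0],[0,0,0],10],[[0,-2,0],[0,0,0],10],[[0,-2,0],[0,0,0],10],[[0,-2,0],[0,0,0],10]]'; python3 - <<'E'
from h import *
from scipy.optimize import minimize
def fit(f,c0,z,step=8):
    g=cv2.GaussianBlur(f["pixels"].max(2).astype(np.float32),(0,0),.6);a=np.linspace(0,2*np.pi,120,endpoint=False);T=np.linalg.inv(f["cam_to_world"])
    def cost(p):
        q=np.c_[p[0]+33.5*np.cos(a),p[1]+33.5*np.sin(a),np.full(120,z)]
        uv=cv2.projectPoints(q,cv2.Rodrigues(T[:3,:3])[0],T[:3,3],f["camera_matrix"],np.array(f["D"]))[0][:,0].astype(np.float32)
        return np.minimum(cv2.remap(g,uv[None,:,0],uv[None,:,1],cv2.INTER_CUBIC)[0],150).mean()
    b=min((cost([c0[0]+i,c0[1]+j]),c0[0]+i,c0[1]+j) for i in np.arange(-8,8.1,.5) for j in np.arange(-8,8.1,.5))
    return minimize(cost,b[1:],method="Nelder-Mead").x
t=grab_frame("top");s=grab_frame("scene")
o,_=blob(t,"orange",330,215,370,252)
p=fit(t,(576,-110),105);D=atz(t,o,77)[:2];print("top left",(D-p)@Y,(D-p)@X)
p=fit(s,(576,-112),105)
for z in (77,79):
  D=atz(s,[288.03,200.55],z)[:2];print("scene left",(D-p)@Y,(D-p)@X)
E
```

```text
t: 6.3
tool_pos: [470.7, -103.6, 138.0]
tool_rot: [0.027, 1.0, 0.0, 0.001]
force: [-3.9, 3.0, 9.9]
gripper_width: 27.8
grasp_force: 43.1
top left -0.9056850991930245 -0.8873025716449409
scene left -2.638089563035996 4.614088876694544
scene left -2.9586657410634545 6.907566174754301
```

```bash
python3 -m jog '[[[0,-1.5,0],[0,0,0],10],[[0,-1.5,0],[0,0,0],10],[[0,-1.5,0],[0,0,0],10]]'; python3 -m jog '[[[0,0,0],[0,0,0],40],[[0,0,0],[0,0,0],50],[[0,0,0],[0,0,0],60],[[0,0,0],[0,0,0],60]]'; python3 -m jog '[[[0,0,-10],[0,0,0],60],[[0,0,-30],[0,0,0],60],[[0,0,-60],[0,0,0],60],[[0,0,-90],[0,0,0],60],[[0,0,-120],[0,0,0],60]]'; python3 -m jog '[[[20,0,0],[0,0,0],60],[[50,0,0],[0,0,0],60],[[80,0,0],[0,0,0],60],[[80,0,0],[0,0,0],60]]'
python3 - <<'E'
from h import *
from scipy.optimize import minimize
def fit(f,c0,z):
    g=cv2.GaussianBlur(f["pixels"].max(2).astype(np.float32),(0,0),.6);a=np.linspace(0,2*np.pi,120,endpoint=False);T=np.linalg.inv(f["cam_to_world"])
    def cost(p):
        q=np.c_[p[0]+33.5*np.cos(a),p[1]+33.5*np.sin(a),np.full(120,z)]
        uv=cv2.projectPoints(q,cv2.Rodrigues(T[:3,:3])[0],T[:3,3],f["camera_matrix"],np.array(f["D"]))[0][:,0].astype(np.float32)
        return np.minimum(cv2.remap(g,uv[None,:,0],uv[None,:,1],cv2.INTER_CUBIC)[0],150).mean()
    b=min((cost([c0[0]+i,c0[1]+j]),c0[0]+i,c0[1]+j) for i in np.arange(-8,8.1,.5) for j in np.arange(-8,8.1,.5))
    return minimize(cost,b[1:],method="Nelder-Mead").x
t=grab_frame("top");s=grab_frame("scene")
o,_=blob(t,"orange",330,215,370,252)
p=fit(t,(576,-110),105);D=atz(t,o,77)[:2];print("top left",(D-p)@Y,(D-p)@X)
a=s["pixels"][120:240,200:410];b=t["pixels"][190:310,220:430]
c=np.vstack([cv2.resize(x,(525,300),interpolation=cv2.INTER_CUBIC) for x in(a,b)])
cv2.imwrite("pics/m3.png",c[:,:,::-1])
E
```

```text
t: 6.65
tool_pos: [470.7, -105.0, 138.0]
tool_rot: [0.027, 1.0, 0.001, 0.001]
force: [-5.1, 3.1, 9.6]
gripper_width: 27.7
grasp_force: 43.1
t: 6.98
tool_pos: [470.5, -105.5, 136.2]
tool_rot: [0.027, 1.0, 0.0, 0.0]
force: [-0.5, 0.4, 0.3]
gripper_width: 59.8
grasp_force: 0.0
t: 7.4
tool_pos: [470.1, -105.4, 258.0]
tool_rot: [0.027, 1.0, 0.0, -0.0]
force: [0.8, -0.3, 0.2]
gripper_width: 60.2
grasp_force: 0.0
t: 7.73
tool_pos: [385.6, -100.0, 256.2]
tool_rot: [0.027, 1.0, 0.001, -0.002]
force: [-0.6, 1.0, -0.2]
gripper_width: 59.8
grasp_force: 0.0
top left 0.575280032020411 -0.5572912847736441
```

View pics/m3.png

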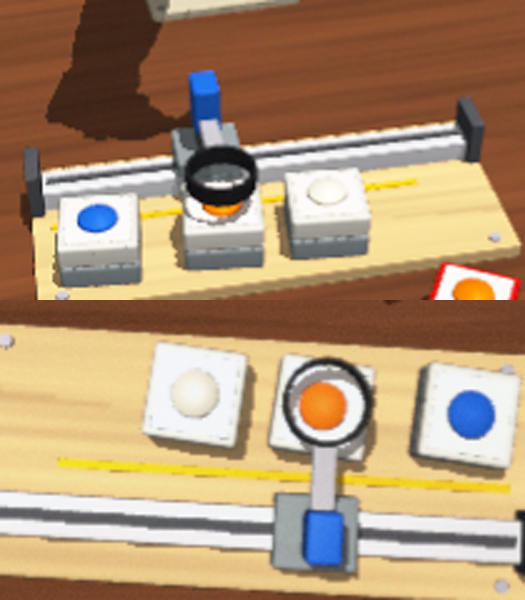

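The ring (lower crop 327,402) is centred over the orange dome (323,405) to about 0.6 mm once parallax is allowed for. All the lamps stand, and the gripper is clear.

```bash
python3 -c "
from plant import *
print(finish_job())"
```

```text
the job is handed in; nothing more can be done
None
```

The job is handed in: the carriage was slid along its rail until its ring stood over the orange dome, within about 0.6 mm along the rail by the top camera; it was then released, with all three lamps still standing in place and the arm clear, at about 8 s.

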